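Let a pedestal fan's pole out by one hole

ROBOT

A 6-joint arm with a two-finger parallel gripper is mounted at the origin on the work surface. World frame = base frame: x ahead of the robot, y to its left, z up, the work surface at z = 0. Lengths are in m, angles in degrees, forces in N, time in s.
With the tool pointing down it reaches from about 0.3 to 0.75 m from the base axis. Payload 8.5 kg.
Tool frame: the origin (TCP) lies at the very end of the fingers, on their centre line; the grasp point (between the pads) lies 19 mm behind it; z points along the fingers, y is the line along which they close (so a half turn about z gives the same grasp; the last joint's range is limited). The gripper opens to 85 mm and grips with 20 to 120 N. Pads are 22 mm wide; open, the fingers measure 114 mm over their backs; the gripper's body (76 mm by 85 mm) begins 54 mm behind the grasp point. The pads swing forward as they close: fully open they stand 13 mm farther back than shut.
Start: joints at [55.903, 21.807, 74.336, -0, 83.858, -12.336], TCP at [0.204, 0.511, 0.231] pointing down, gripper open.
Joint ranges: [-178.18, 178.18], [-50.72, 133.34], [12.68, 142.11], [-81.47, 261.47], [9.98, 163.14], [-165.26, 165.26]. Speed limits (degrees/s): [136.94, 136.94, 180, 180, 180, 180].

INTERFACE

Orientations are given as a 3x3 rotation matrix whose columns are the frame's x, y, z axes.
In Python, from rig import env gives the robot as it stands.
- The arm moves only by the tool move_arm, never from a script. Its argument "plan" is a list of rows, each a list of 7 numbers: the turn, a rotation vector about the tool's x, y, z in degrees, then the shift along the tool's x, y, z in cm, then the gripper command: -1 is shut, 1 is fully open, values between are in proportion. In form: [[ax, ay, az, tx, ty, tz, jaw], ...]. A call has 1 to 5 rows; each row is the pose to reach, as a shift and turn from the pose commanded when the call began, along the tool's axes at that moment; what a row does not reach only later rows make up. A row lasts 1/10 s, in which the tool goes at most 50 mm and 8.59 degrees, less where a joint would pass 70% of its speed; a pose out of reach is approached as far as the arm can. A call with a gripper value outside its range is refused whole. The fingers move at their own pace and stop on an object; "squeeze" is the grip in N (left out, the last holds). Time passes only in rows, so rows that repeat a pose let the fingers close. It gives the time, the measured TCP pose, the force, the opening and the grip force at its end, in the units of the state.
- env.observe(): the state, without advancing time (a new reading comes with each control period).
- env.get_image(name): name is "side" or "top"; returns a dict with "color" (420x560x3 uint8, red, green, blue), "fov_y" (degrees; the focal length in pixels is half the picture's height over the tangent of half this angle, whatever the lens; pixels are square), "cx", "cy" (the principal point, pixels), "R" (3x3) and "t" (3): a world point X has camera coordinates R X + t. Camera axes: x right, y down, z forward; pixel columns grow to the right and rows downward; lengths in m; the calibration is good to about 2 mm. A picture is of the moment at which its call begins. There is no depth.
- env.close_job(): hands the job in; it is judged then, once.
Trained networks look in a picture, given as the dict that the camera call returned (one of the last four; its "shot" number tells which), for a name from the list of things; names that differ only in an ending like _2 or _b are one class to them, and where a whole thing is asked for, a point or a joint stands for the part that bears it (a point fixed in the world has none). Each returns a list of dicts, best first, with "conf" (0 to 1); they miss things now and then, are a little off and sometimes report something else, mostly with a low value. They report only what shows in the picture. A call takes as long as a camera call.
- env.outline_of(target, picture): "mask" (420x560 bool, what is visible of it) and "bbox" ([centre column, centre row, width, height] in pixels, round what is visible of it).
- env.tip_of(target, picture): "pixel" ([column, row] in pixels: a listed point, or the origin of a listed thing).
The state is a dict: "time_s": time; "q": joint angles; "qvel": joint speeds; "joint_efforts": joint torques, N m; "position": TCP position; "tool_rot": TCP orientation; "ft_force": force on the tool from outside, world axes, zero at the start; "wrist_torque": the same for the moment, N m; "grip_width": finger opening in m; "gripper_force": force on a finger pad.
Only numpy, scipy, OpenCV 4.12 (cv2) and the standard library are available. Lean on these libraries where they do the work, as an engineer would, in place of code of your own. Each camera call takes 0.05 s, during which the arm holds its last target. There are 200 camera calls.

TASK

The fan's telescopic pole lies clamped in the bench vise, locked by its snap button. Press the button flush and slide the neck end out by one hole: let the button spring out in the next hole and draw the neck out as far as the button allows, then push the neck back against the button to feel that it is truly locked, with only its small play. Don't force anything, the tube is thin and dents, and leave the other things on the bench alone.

Things in the scene. Friction and masses are not known exactly. Their poses are not given: they have to be found in the camera images.
- fan_pole: Outer steel tube of the fan pole, clamped level in a green bench vise (both fixed). Origin: on the bench straight below the hole where the button starts; y points along the pole, out to the neck; z up. Tube 34 mm in diameter, axis 140 mm and top line 157 mm above the bench, from y = -330 to its mouth at y = +56 mm. It dents if it, the button or the neck is pressed with over 45 N.
- next_hole (a point): Centre of the next hole, y = +36 mm on the tube's top line, 157 mm above the bench. Holes 16 mm in diameter lie along the top line at y = -72, -36, 0 (button's start) and +36 mm (the last before the mouth); the wall is 1.5 mm thick.
- vise_jaws (a point): Middle of the vise jaws' tops, 165 mm above the bench; the jaws are 110 mm long along the pole and 122 mm across both. The vise's screw and bar reach about 195 mm from the pole's line to its +x side, below 120 mm.
- inner_tube (a joint): How far the inner tube with the neck is slid out along +y of fan_pole, m. 0: button in the middle of the starting hole; 0.036: in the middle of the next hole; it stops at 0.046. With the button out in a hole it still has about 2 mm of play each way. Sliding takes 2 to 4 N when the button is under the wall.
- flange_top (a point): Top of the black neck's round flange, midway through its thickness. The flange is fixed on the inner tube: a disc 72 mm in diameter, 14 mm thick, square to the pole, its top 176 mm above the bench (19 mm above the tube's top line). Its inner face is 72 mm along the pole from the button's middle; at the start it stands 16 mm outside the mouth.
- neck_end (a point): Outer end of the neck, on the pole's axis. Outside the flange the neck is 35 mm in diameter (top 157.5 mm above the bench) for 60 mm, then comes a fork 34 mm across; this end lies 106 mm beyond the flange's outer face.
- button (a joint): How far the snap button is pressed in, m. 0: fully out, standing 6 mm above the tube's top line; 0.006: flush; 0.0075: wholly under the wall, as it is between holes. There it springs out by itself on reaching a hole, unless something lies over that hole. About 2.5 N starts it moving, 5 N makes it flush; more than that means the finger rests on the tube.
- button_top (a point): Top of the round-headed steel button, 12 mm in diameter, standing up from the inner tube through the hole; it moves along with the tube. Fully out it cannot leave the hole. Held flush, its round head rides in under the wall when the tube is pushed along with some 5 to 15 N; it is trapped there from about 10 mm of slide.
- motor_shell: Bystander: round aluminium motor shell, 104 mm in diameter (128 mm over its lugs), 84 mm high; origin in the centre of its underside.
- rotor: Bystander: rotor disc 104 mm in diameter, 20 mm thick, with an upright shaft, 95 mm high in all; origin in the centre of its underside.
- grease_tin: Bystander: grey tin 72 mm in diameter, 75 mm high; origin in the centre of its underside.
- screwdriver: Bystander: screwdriver 200 mm long lying on the bench.

How it is judged (in metres and radians):
On the way, in this order (a step that is already met when the one before it is completed fails the run):
1. the button is pressed in flush (within 1.5 mm) while still in its starting hole (value of joint button above 0.0045 m and value of joint inner_tube below 0.008 m), for 0.05 s.
2. the tube has been slid out to the next hole, the button has sprung out there, and the tube is drawn out as far as the button lets it (value of joint button below 0.0015 m and value of joint inner_tube between 0.037 and 0.04 m), for 0.1 s.
3. the neck has been pushed back against the button and is held by it (value of joint button below 0.0015 m and value of joint inner_tube between 0.032 and 0.035 m), for 0.1 s.
At the end, for the whole second after the job is handed in: The button stands fully out (within 1.5 mm) of the next hole, and the inner tube rests there, within 4 mm of that hole's position (0.036 m), left alone (value of joint button below 0.0015 m and value of joint inner_tube between 0.032 and 0.04 m and velocity of joint inner_tube between -0.005 and 0.005 m/s); the robot touches nothing.
It fails at once if the tube, neck or button is pressed with more than 45 N (contact force between fan_pole and anything else above 45 N).
It fails at once if a bystander is moved more than 20 mm (distance of any of motor_shell, rotor, grease_tin, screwdriver from where it was at the start of the episode above 0.02 m).
It also fails if it takes over 56 s, if anything falls off the work surface, if the arm or the gripper's body presses on something with over 40 N, if the wrist force passes 120 N, or if a joint passes its speed limit or range.

## Working session

There is one attempt and no reset: what is moved stays moved. The work goes in short steps, Python scripts to look and compute and a tool call to move; the robot and the scene stay as the last step left them, time stands still between calls to the robot, and variables do not carry over. Pictures are saved under pics/ and viewed, at most 10 in all, crops included, and the job is handed in when it is done.

Besides the shell and the picture viewer there is one more tool, called after "Emit:" as name(argument=value, ...), one argument or row to a line, values as JSON. move_arm: Moves the arm, as the interface text tells. Its arguments: {"type":"object","properties":{"plan":{"type":"array"},"squeeze":{"type":"number"}},"required":["plan"]}

```bash
mkdir -p pics; ls; cat > h.py <<'E'
import numpy as np, cv2
from rig import env
def tri(obs):
    A=[];b=[]
    for P,px in obs:
        f=P["color"].shape[0]/2/np.tan(np.radians(P["fov_y"])/2)
        R=np.array(P["R"]);t=np.array(P["t"])
        u=(px[0]-P["cx"])/f;v=(px[1]-P["cy"])/f
        A+= [R[0]-u*R[2],R[1]-v*R[2]]; b+=[u*t[2]-t[0],v*t[2]-t[1]]
    return np.linalg.lstsq(np.array(A),np.array(b),rcond=None)[0]
def onz(P,px,z):
    f=P["color"].shape[0]/2/np.tan(np.radians(P["fov_y"])/2)
    R=np.array(P["R"]);t=np.array(P["t"])
    d=R.T@np.array([(px[0]-P["cx"])/f,(px[1]-P["cy"])/f,1]);c=-R.T@t
    return c+d*(z-c[2])/d[2]
E
python3 - <<'E'
from h import *
np.set_printoptions(precision=4,suppress=True)
S=env.get_image("side");T=env.get_image("top")
cv2.imwrite("pics/s1.png",S["color"][:,:,::-1]);cv2.imwrite("pics/t1.png",T["color"][:,:,::-1])
Z=dict(fan_pole=0,next_hole=.157,vise_jaws=.165,flange_top=.176,neck_end=.14,button_top=.163,motor_shell=0,rotor=0,grease_tin=0,screwdriver=0)
for n,z in Z.items():
    for P,nm in((S,'S'),(T,'T')):
        for r in env.tip_of(n,P)[:2]: print(n,nm,np.round(r["pixel"],1),round(r["conf"],2),onz(P,r["pixel"],z))
o=env.observe();print(o["position"],o["tool_rot"],o["ft_force"],o["grip_width"],o["time_s"])
for P in(S,T):print(-np.array(P["R"]).T@P["t"])
E
```

```text
pics
fan_pole S [279.  240.2] 0.8 [ 0.5712 -0.047   0.    ]
fan_pole T [285.5 204.7] 0.65 [ 0.5641 -0.0744  0.    ]
next_hole S [271.  200.8] 0.88 [ 0.5521 -0.0308  0.157 ]
next_hole S [272.9 162.9] 0.61 [0.5925 0.1036 0.157 ]
next_hole T [267.6 204. ] 0.75 [ 0.5578 -0.0205  0.157 ]
vise_jaws S [295.9 246.5] 0.6 [ 0.5709 -0.1892  0.165 ]
vise_jaws S [278.8 243.7] 0.41 [ 0.5345 -0.1714  0.165 ]
vise_jaws T [331.3 197.3] 0.89 [ 0.5786 -0.191   0.165 ]
flange_top S [269.2 180.8] 0.66 [0.5609 0.0216 0.176 ]
neck_end S [255.5 167.8] 0.78 [0.5448 0.1138 0.14  ]
neck_end T [212.6 205.7] 0.73 [0.5512 0.129  0.14  ]
motor_shell S [280.6 380.7] 0.6 [ 0.4725 -0.4224  0.    ]
motor_shell T [391.9 233.7] 0.95 [ 0.4808 -0.404   0.    ]
motor_shell T [332.3 198.4] 0.3 [ 0.5863 -0.2186  0.    ]
rotor S [210.4 150.5] 0.92 [0.4447 0.3741 0.    ]
rotor S [270.4 161.8] 0.18 [0.6281 0.2697 0.    ]
rotor T [137.3 241.3] 0.6 [0.4449 0.3727 0.    ]
grease_tin T [173.6 184.8] 0.73 [0.6187 0.2691 0.    ]
screwdriver S [303.2 183.5] 0.54 [0.704  0.1474 0.    ]
screwdriver T [219.  158.4] 0.92 [0.7031 0.1329 0.    ]
[0.2039 0.5108 0.2313] [[-0.9288  0.3707 -0.    ]
 [ 0.3707  0.9288 -0.    ]
 [-0.     -0.     -1.    ]] [-0.2104  0.3468  0.3786] 0.0848513264412452 1.1
[ 0.3716 -0.7279  0.9786]
[ 0.5053 -0.0285  1.264 ]
```

View pics/s1.png

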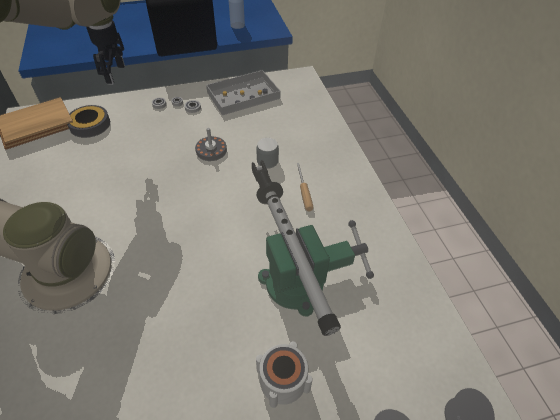

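View pics/t1.png

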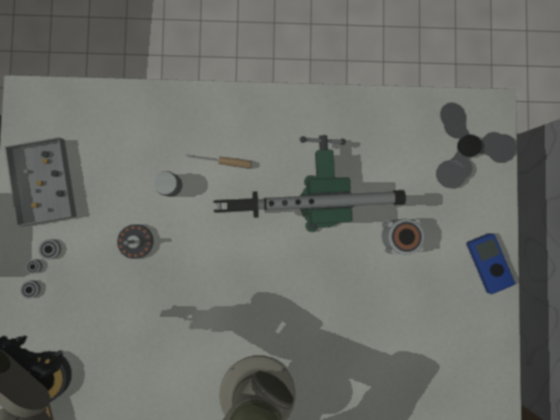

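The pole runs nearly along world y, with the neck end at top (213,206), the flange at (255,205), the holes around (268–312,202) and the vise at (325,197). I'll refine the pole line and check the holes on a zoomed crop.

```bash
python3 - <<'E'
from h import *
np.set_printoptions(precision=4,suppress=True)
T=env.get_image("top");S=env.get_image("side")
c=T["color"][170:230,200:330,::-1];s=S["color"][150:270,230:350,::-1]
cv2.imwrite("pics/crop.png",np.vstack([cv2.resize(c,(780,360),interpolation=cv2.INTER_CUBIC)]))
cv2.imwrite("pics/crops.png",cv2.resize(s,(600,600),interpolation=cv2.INTER_CUBIC))
for n in("button_top","flange_top","next_hole","neck_end"):
    for P in(T,S): print(n,[(np.round(r["pixel"],1),round(r["conf"],2)) for r in env.tip_of(n,P)])
for n in("fan_pole","inner_tube"):
    for r in env.outline_of(n,T)[:1]:
        m=np.argwhere(r["mask"])
        for col in range(205,410,12):
            k=m[m[:,1]==col][:,0]
            if len(k): p=onz(T,[col,(k.min()+k.max())/2],.14); print(n,col,k.min(),k.max(),p[:2])
E
```

```text
button_top [(array([390.5, 236.7]), 0.38)]
button_top []
flange_top [(array([253.6, 202.9]), 0.95)]
flange_top [(array([267.9, 181.4]), 0.65)]
next_hole [(array([270.6, 203.5]), 0.64)]
next_hole [(array([272.8, 200.4]), 0.62), (array([279.5, 381.9]), 0.24)]
neck_end []
neck_end [(array([257.9, 167.9]), 0.96)]
fan_pole 217 200 212 [0.5506 0.117 ]
fan_pole 229 199 211 [0.554  0.0846]
fan_pole 241 199 210 [0.5559 0.052 ]
fan_pole 253 191 215 [0.5606 0.0194]
fan_pole 265 198 210 [ 0.5585 -0.0133]
fan_pole 277 197 210 [ 0.5605 -0.046 ]
fan_pole 289 197 208 [ 0.5638 -0.0788]
fan_pole 301 137 213 [ 0.6401 -0.1106]
fan_pole 313 138 231 [ 0.6145 -0.1439]
fan_pole 325 135 227 [ 0.6249 -0.1769]
fan_pole 337 139 224 [ 0.6241 -0.21  ]
fan_pole 349 180 221 [ 0.5724 -0.2436]
fan_pole 361 193 204 [ 0.5785 -0.2767]
fan_pole 373 192 204 [ 0.5805 -0.3099]
fan_pole 385 192 203 [ 0.5826 -0.3431]
fan_pole 397 190 204 [ 0.5846 -0.3764]
inner_tube 217 200 212 [0.5506 0.117 ]
inner_tube 229 199 211 [0.554  0.0846]
inner_tube 241 198 211 [0.5559 0.052 ]
inner_tube 253 191 214 [0.562  0.0195]
```

View pics/crop.png

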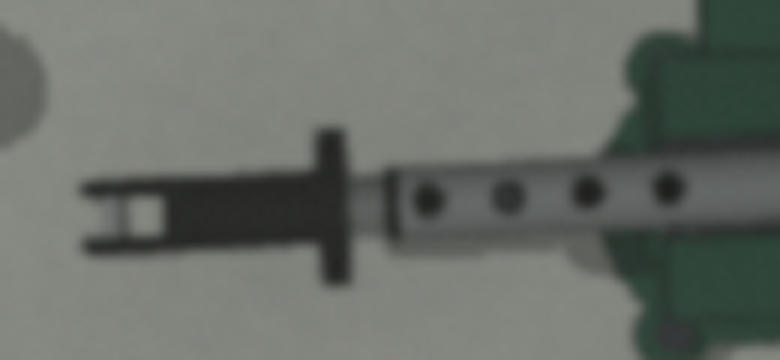

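View pics/crops.png

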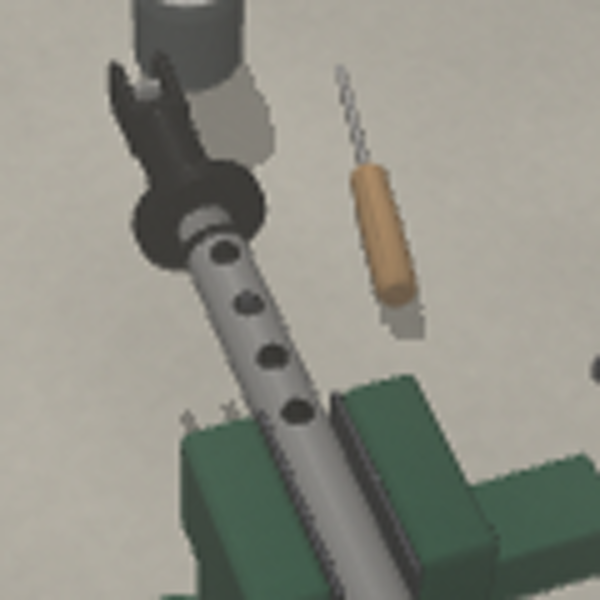

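Top crop: next hole at full-image (271.5,203.3), button at (284.9,202.8), flange inner face near column 258. Side crop: next hole at (275,200.2), button at (279.8,210.4). I'll triangulate these and plan the approach.

```bash
python3 - <<'E'
from h import *
from scipy.spatial.transform import Rotation as Ro
np.set_printoptions(precision=4,suppress=True)
T=env.get_image("top");S=env.get_image("side")
nh=[tri([(T,a),(S,b)]) for a,b in(((271.5,203.3),(275,200.2)),((284.9,202.8),(279.8,210.4)),((253.6,202.9),(268,181.2)))]
print(*nh)
for i,px in enumerate([(429,200),(509,197),(588,192),(668,188)]): print(onz(T,(200+px[0]/6-.4,170+px[1]/6-.4),.157+.004*(i==1)))
for i,px in enumerate([(225,251),(249,302),(272,356),(297,411)]): print('S',onz(S,(230+px[0]/5-.4,150+px[1]/5-.4),.157+.004*(i==1)))
E
cat >> h.py <<'E'
from scipy.spatial.transform import Rotation as Ro
def to(p,u):
    """shift (cm) and rotvec in tool frame to reach p with tool y=u, z down"""
    o=env.observe();R=np.array(o["tool_rot"]);u=np.array([u[0],u[1],0]);u/=np.linalg.norm(u);z=np.array([0,0,-1.])
    G=np.c_[np.cross(u,z),u,z]
    return np.round(Ro.from_matrix(R.T@G).as_rotvec(degrees=True),2),np.round(R.T@(np.array(p)-o["position"])*100,2)
E
python3 -c "
from h import *
print(to([.56,-.03,.25],(-.0687,.9976)),to([.40,.2,.25],(-.0687,.9976)))"
```

```text
[ 0.5612 -0.0313  0.1571] [ 0.5637 -0.0674  0.1573] [0.5577 0.0164 0.1807]
[ 0.5609 -0.0299  0.157 ]
[ 0.5627 -0.0656  0.161 ]
[ 0.5658 -0.1012  0.157 ]
[ 0.5683 -0.1372  0.157 ]
S [ 0.562  -0.0298  0.157 ]
S [ 0.5639 -0.0692  0.161 ]
S [ 0.5667 -0.1024  0.157 ]
S [ 0.5692 -0.1382  0.157 ]
(array([ -0. ,   0. , -25.7]), array([-53.12, -37.02,  -1.87])) (array([ -0. ,   0. , -25.7]), array([-29.73, -21.59,  -1.87]))
```

Emit:
move_arm(
  plan=[
    [0,0,-6,-5,-3.5,-2,0.27],
    [0,0,-12,-10,-7,-2,0.27],
    [0,0,-18,-14.5,-10,-2,0.27],
    [0,0,-24,-18.5,-13,-2,0.27],
    [0,0,-25.7,-22.5,-15.7,-2,0.27],
  ],
)

```text
time_s: 2.3
position: [0.3404, 0.3023, 0.2515]
tool_rot: [[-0.997, -0.072, 0.001], [-0.072, 0.997, 0.0], [-0.001, 0.0, -1.0]]
ft_force: [0.7, 0.7, 0.4]
grip_width: 0.0543
gripper_force: 0.0
```

```bash
python3 -c "
from h import *
print(to([.5624,-.048,.21],(-.0687,.9976)),env.observe()['position'])"
```

```text
(array([0.01, 0.03, 0.22]), array([-19.6 , -36.55,   4.15])) [0.34037337 0.30232105 0.25149314]
```

Emit:
move_arm(
  plan=[
    [0,0,0.2,-2.2,-4.1,0,0.27],
    [0,0,0.2,-4.4,-8.2,0,0.27],
    [0,0,0.2,-6.6,-12.3,0,0.27],
    [0,0,0.2,-8.8,-16.4,0,0.27],
    [0,0,0.2,-11,-20.5,0,0.27],
  ],
)

```text
time_s: 2.8
position: [0.4643, 0.1052, 0.2515]
tool_rot: [[-0.998, -0.065, 0.001], [-0.065, 0.998, 0.0], [-0.001, 0.0, -1.0]]
ft_force: [0.3, 0.2, 0.9]
grip_width: 0.0543
gripper_force: 0.0
```

Emit:
move_arm(
  plan=[
    [0,0,0,-2.1,-4,0,0.27],
    [0,0,0,-4.2,-8,0,0.27],
    [0,0,0,-6.4,-12,1,0.27],
    [0,0,0,-8.6,-16,3,0.27],
    [0,0,0,-8.6,-16,4,0.27],
  ],
)

```text
time_s: 3.3
position: [0.5614, -0.0512, 0.2089]
tool_rot: [[-0.998, -0.061, -0.001], [-0.061, 0.998, -0.0], [0.002, -0.0, -1.0]]
ft_force: [-0.5, -0.2, 0.7]
grip_width: 0.0542
gripper_force: 0.0
```

```bash
python3 -c "
from h import *
P=env.get_image('top');S=env.get_image('side')
print(to([.5624,-.048,.168],(-.0687,.9976)),env.observe()['position'],env.observe()['ft_force'])
cv2.imwrite('pics/a.png',np.hstack([cv2.resize(P['color'][150:250,220:320,::-1],(400,400)),cv2.resize(S['color'][110:230,210:330,::-1],(400,400))]))
"
```

```text
(array([ 0.09, -0.21, -0.29]), array([-0.32, -0.09,  4.14])) [ 0.5592768  -0.0473843   0.20942268] [-0.40693444  1.20780772  0.05067271]
```

View pics/a.png

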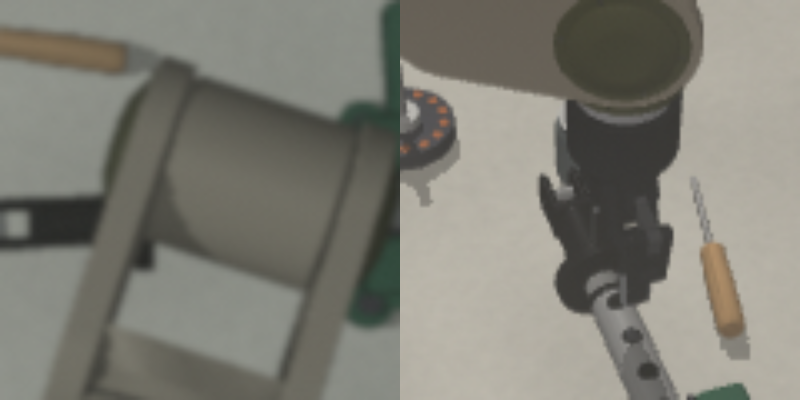

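Emit:
move_arm(
  plan=[
    [0,0,-0.3,-0.3,-0.1,1.5,0.27],
    [0,0,-0.3,-0.3,-0.1,3,0.27],
    [0,0,-0.3,-0.3,-0.1,4.1,0.27],
    [0,0,-0.3,-0.3,-0.1,4.1,0.27],
    [0,0,-0.3,-0.3,-0.1,4.1,0.27],
  ],
)

```text
time_s: 3.9
position: [0.563, -0.0473, 0.1711]
tool_rot: [[-0.997, -0.071, 0.001], [-0.071, 0.997, -0.0], [-0.001, -0.0, -1.0]]
ft_force: [0.2, -0.4, 0.1]
grip_width: 0.0541
gripper_force: 0.0
```

```bash
python3 -c "
from h import *
print(to([.5624,-.048,.168],(-.0687,.9976)),env.observe()['position'],env.observe()['ft_force'])
"
```

```text
(array([-0.02,  0.05,  0.14]), array([ 0.06, -0.07,  0.31])) [ 0.56297867 -0.04726784  0.17110753] [ 0.18817922 -0.38487778  0.10867419]
```

Emit:
move_arm(
  plan=[
    [0,0,0,0,0,0.4,0.27],
    [0,0,0,0,0.2,0.6,0.27],
    [0,0,0,0,0.4,0.6,0.27],
    [0,0,0,0,0.5,0.6,0.27],
    [0,0,0,0,0.5,0.6,0.27],
  ],
)

```text
time_s: 4.4
position: [0.5626, -0.0426, 0.1644]
tool_rot: [[-0.997, -0.071, 0.0], [-0.071, 0.997, -0.0], [-0.0, -0.0, -1.0]]
ft_force: [-0.7, 0.6, 0.4]
grip_width: 0.0542
gripper_force: 0.0
```

Emit:
move_arm(
  plan=[
    [0,0,0,0,0.1,0,0.27],
    [0,0,0,0,0.2,0,0.27],
    [0,0,0,0,0.3,0,0.27],
    [0,0,0,0,0.3,0,0.27],
  ],
)

```text
time_s: 4.8
position: [0.5623, -0.0397, 0.1643]
tool_rot: [[-0.998, -0.071, 0.0], [-0.071, 0.998, 0.0], [-0.0, 0.0, -1.0]]
ft_force: [0.4, -0.9, -0.3]
grip_width: 0.0543
gripper_force: 0.0
```

Emit:
move_arm(
  plan=[
    [0,0,0,0,0.1,0,0.27],
    [0,0,0,0,0.2,0,0.27],
    [0,0,0,0,0.3,0,0.27],
    [0,0,0,0,0.4,0,0.27],
    [0,0,0,0,0.4,0,0.27],
  ],
)

```text
time_s: 5.3
position: [0.562, -0.0357, 0.1643]
tool_rot: [[-0.998, -0.071, -0.0], [-0.071, 0.998, 0.0], [0.0, 0.0, -1.0]]
ft_force: [-0.7, 0.2, 0.1]
grip_width: 0.0543
gripper_force: 0.0
```

Emit:
move_arm(
  plan=[
    [0,0,0,0,0.1,0,0.27],
    [0,0,0,0,0.2,0,0.27],
    [0,0,0,0,0.3,0,0.27],
    [0,0,0,0,0.4,0,0.27],
    [0,0,0,0,0.4,0,0.27],
  ],
)

```text
time_s: 5.8
position: [0.5618, -0.0319, 0.1643]
tool_rot: [[-0.998, -0.07, 0.0], [-0.07, 0.998, -0.0], [-0.0, -0.0, -1.0]]
ft_force: [-0.1, -1.7, -0.9]
grip_width: 0.0543
gripper_force: 0.7
```

```bash
python3 -c "
from h import *
P=env.get_image('top');S=env.get_image('side')
cv2.imwrite('pics/b.png',cv2.resize(S['color'][150:230,240:320,::-1],(600,600)))
for k in(240,255,270):0
"
```

```text
(no output)
```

View pics/b.png

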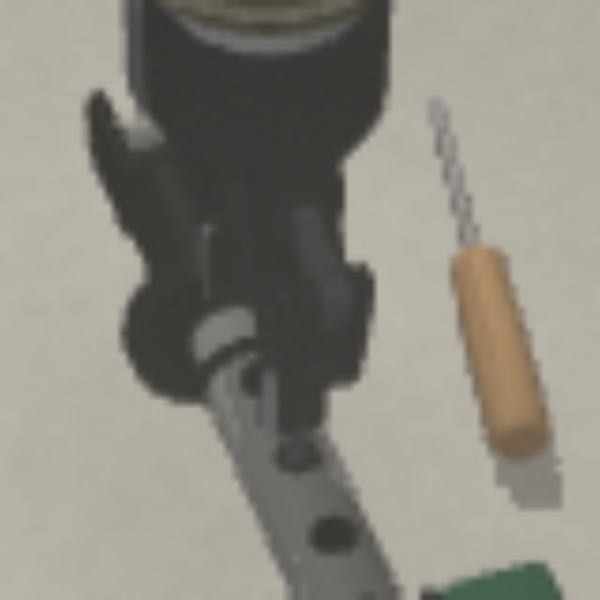

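Emit:
move_arm(
  plan=[
    [0,0,0,0,-0.4,0,0.385],
    [0,0,0,0,-0.4,0,0.385],
    [0,0,0,0,-0.4,0.2,0.385],
    [0,0,0,0,-0.4,0.4,0.385],
    [0,0,0,0,-0.4,0.4,0.385],
  ],
)

```text
time_s: 6.4
position: [0.5619, -0.0356, 0.1599]
tool_rot: [[-0.998, -0.071, -0.001], [-0.071, 0.998, 0.0], [0.001, 0.0, -1.0]]
ft_force: [0.9, -1.2, -0.3]
grip_width: 0.0593
gripper_force: 0.0
```

Emit:
move_arm(
  plan=[
    [0,0,0,0,0,0.1,0.385],
    [0,0,0,0,0,0.2,0.385],
    [0,0,0,0,0,0.2,0.385],
  ],
)

```text
time_s: 6.7
position: [0.562, -0.0358, 0.1581]
tool_rot: [[-0.998, -0.07, -0.0], [-0.07, 0.998, 0.0], [0.0, 0.0, -1.0]]
ft_force: [-0.2, -0.3, 0.0]
grip_width: 0.0591
gripper_force: 0.0
```

Emit:
move_arm(
  plan=[
    [0,0,0,0,0,0.1,0.385],
    [0,0,0,0,0,0.2,0.385],
    [0,0,0,0,0,0.2,0.385],
  ],
)

```text
time_s: 7.0
position: [0.5621, -0.0358, 0.1564]
tool_rot: [[-0.998, -0.07, 0.0], [-0.07, 0.998, -0.0], [-0.0, -0.0, -1.0]]
ft_force: [-0.1, 0.3, 3.8]
grip_width: 0.0585
gripper_force: 1.3
```

Emit:
move_arm(
  plan=[
    [0,0,0,0,0,0.1,0.385],
    [0,0,0,0,0,0.2,0.385],
    [0,0,0,0,0,0.2,0.385],
  ],
)

```text
time_s: 7.3
position: [0.5621, -0.0358, 0.1543]
tool_rot: [[-0.998, -0.07, 0.0], [-0.07, 0.998, -0.0], [-0.0, -0.0, -1.0]]
ft_force: [-0.3, 0.6, 2.8]
grip_width: 0.0593
gripper_force: 1.7
```

Emit:
move_arm(
  plan=[
    [0,0,0,0,0,0.1,0.385],
    [0,0,0,0,0,0.2,0.385],
    [0,0,0,0,0,0.2,0.385],
  ],
)

```text
time_s: 7.6
position: [0.5621, -0.0358, 0.1523]
tool_rot: [[-0.998, -0.07, 0.0], [-0.07, 0.998, -0.0], [-0.0, -0.0, -1.0]]
ft_force: [-0.0, 0.2, 5.2]
grip_width: 0.0593
gripper_force: 2.1
```

Emit:
move_arm(
  plan=[
    [0,0,0,0,0,0.1,0.385],
    [0,0,0,0,0,0.15,0.385],
    [0,0,0,0,0,0.15,0.385],
  ],
)

```text
time_s: 7.9
position: [0.5622, -0.0359, 0.1519]
tool_rot: [[-0.998, -0.071, 0.001], [-0.071, 0.998, -0.001], [-0.001, -0.001, -1.0]]
ft_force: [-3.0, 1.2, 11.9]
grip_width: 0.0593
gripper_force: 5.8
```

Emit:
move_arm(
  plan=[
    [0,0,0,0,0.1,0,0.385],
    [0,0,0,0,0.2,0,0.385],
    [0,0,0,0,0.25,0,0.385],
    [0,0,0,0,0.25,0,0.385],
  ],
)

```text
time_s: 8.3
position: [0.5623, -0.0347, 0.1519]
tool_rot: [[-0.998, -0.07, 0.002], [-0.07, 0.998, -0.003], [-0.002, -0.003, -1.0]]
ft_force: [-2.3, -4.5, 11.6]
grip_width: 0.059
gripper_force: 5.4
```

Emit:
move_arm(
  plan=[
    [0,0,0,0,0.1,0,0.385],
    [0,0,0,0,0.2,0,0.385],
    [0,0,0,0,0.25,0,0.385],
    [0,0,0,0,0.25,0,0.385],
  ],
)

```text
time_s: 8.7
position: [0.5622, -0.0325, 0.1518]
tool_rot: [[-0.998, -0.07, 0.002], [-0.07, 0.998, -0.004], [-0.002, -0.004, -1.0]]
ft_force: [-1.5, -6.3, 10.7]
grip_width: 0.0592
gripper_force: 5.2
```

Emit:
move_arm(
  plan=[
    [0,0,0,0,0.1,0,0.385],
    [0,0,0,0,0.2,0,0.385],
    [0,0,0,0,0.2,0,0.385],
  ],
)

```text
time_s: 9.0
position: [0.5621, -0.0312, 0.1518]
tool_rot: [[-0.998, -0.07, 0.002], [-0.07, 0.998, -0.005], [-0.002, -0.005, -1.0]]
ft_force: [-2.6, -10.1, 8.9]
grip_width: 0.0595
gripper_force: 6.5
```

Emit:
move_arm(
  plan=[
    [0,0,0,0,0.1,0,0.385],
    [0,0,0,0,0.2,0,0.385],
    [0,0,0,0,0.2,0,0.385],
  ],
)

```text
time_s: 9.3
position: [0.562, -0.0286, 0.1518]
tool_rot: [[-0.998, -0.07, 0.002], [-0.07, 0.998, -0.004], [-0.002, -0.004, -1.0]]
ft_force: [-1.6, -7.1, 9.0]
grip_width: 0.0594
gripper_force: 4.8
```

Emit:
move_arm(
  plan=[
    [0,0,0,0,0.1,0,0.385],
    [0,0,0,0,0.15,0,0.385],
    [0,0,0,0,0.15,0,0.385],
  ],
)

```text
time_s: 9.6
position: [0.562, -0.0274, 0.1518]
tool_rot: [[-0.998, -0.07, 0.002], [-0.07, 0.998, -0.004], [-0.002, -0.005, -1.0]]
ft_force: [-1.9, -8.5, 9.6]
grip_width: 0.0593
gripper_force: 5.9
```

Emit:
move_arm(
  plan=[
    [0,0,0,0,0.1,0,0.385],
    [0,0,0,0,0.2,0,0.385],
    [0,0,0,0,0.3,0,0.385],
    [0,0,0,0,0.4,0,0.385],
    [0,0,0,0,0.4,0,0.385],
  ],
)

```text
time_s: 10.1
position: [0.5618, -0.0238, 0.1519]
tool_rot: [[-0.998, -0.07, 0.003], [-0.07, 0.998, -0.005], [-0.002, -0.006, -1.0]]
ft_force: [-1.1, -11.2, 9.3]
grip_width: 0.0593
gripper_force: 6.2
```

Emit:
move_arm(
  plan=[
    [0,0,0,0,0.1,0,0.385],
    [0,0,0,0,0.2,0,0.385],
    [0,0,0,0,0.3,0,0.385],
    [0,0,0,0,0.4,0,0.385],
    [0,0,0,0,0.4,0,0.385],
  ],
)

```text
time_s: 10.6
position: [0.5615, -0.0198, 0.1519]
tool_rot: [[-0.998, -0.07, 0.003], [-0.07, 0.998, -0.005], [-0.002, -0.005, -1.0]]
ft_force: [-1.4, -10.7, 9.5]
grip_width: 0.0592
gripper_force: 6.6
```

```bash
python3 -c "
from h import *
P=env.get_image('top');S=env.get_image('side')
cv2.imwrite('pics/c.png',cv2.resize(S['color'][150:230,240:320,::-1],(600,600)))
print(env.observe()['position'],env.observe()['ft_force'])
"
```

```text
[ 0.56154847 -0.01974148  0.15192694] [ -0.95646727 -11.07078505   9.14134771]
```

View pics/c.png

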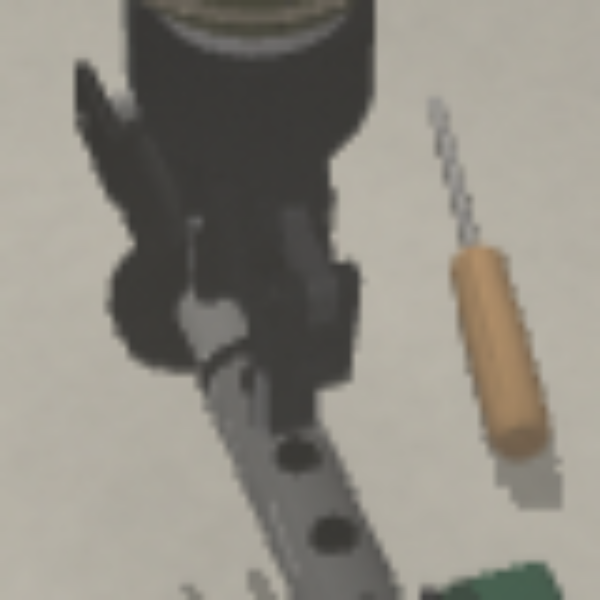

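The start hole (297,455) is now empty and dark, and the flange has moved out, so the button is trapped under the wall. I'll go a little further, then lift the finger.

Emit:
move_arm(
  plan=[
    [0,0,0,0,0.1,0,0.385],
    [0,0,0,0,0.2,0,0.385],
    [0,0,0,0,0.3,0,0.385],
    [0,0,0,0,0.3,-0.4,0.385],
    [0,0,0,0,0.3,-0.8,0.385],
  ],
)

```text
time_s: 11.2
position: [0.5602, -0.0153, 0.158]
tool_rot: [[-0.998, -0.07, -0.002], [-0.07, 0.998, -0.001], [0.002, -0.001, -1.0]]
ft_force: [0.4, -5.0, -4.1]
grip_width: 0.059
gripper_force: 2.5
```

Emit:
move_arm(
  plan=[
    [0,0,0,0,0.2,0,0.385],
    [0,0,0,0,0.4,0,0.385],
    [0,0,0,0,0.6,0,0.385],
    [0,0,0,0,0.8,0,0.385],
    [0,0,0,0,0.8,0,0.385],
  ],
)

```text
time_s: 11.7
position: [0.5599, -0.0058, 0.1585]
tool_rot: [[-0.997, -0.071, -0.0], [-0.071, 0.997, 0.001], [0.0, 0.001, -1.0]]
ft_force: [0.5, 0.2, 0.2]
grip_width: 0.0593
gripper_force: 0.0
```

Emit:
move_arm(
  plan=[
    [0,0,0,0,0,-0.3,0.385],
    [0,0,0,0,0.1,-0.3,0.385],
    [0,0,0,0,0.2,-0.3,0.385],
    [0,0,0,0,0.3,-0.3,0.385],
    [0,0,0,0,0.3,-0.3,0.385],
  ],
)

```text
time_s: 12.2
position: [0.5597, -0.0032, 0.1617]
tool_rot: [[-0.998, -0.071, -0.0], [-0.071, 0.998, 0.0], [0.0, 0.0, -1.0]]
ft_force: [-0.9, -0.9, -0.7]
grip_width: 0.0591
gripper_force: 0.0
```

Emit:
move_arm(
  plan=[
    [0,0,0,0,0.1,0,0.385],
    [0,0,0,0,0.2,0,0.385],
    [0,0,0,0,0.2,0,0.385],
  ],
)

```text
time_s: 12.5
position: [0.5596, -0.0015, 0.1617]
tool_rot: [[-0.998, -0.07, -0.0], [-0.07, 0.998, -0.0], [0.0, -0.0, -1.0]]
ft_force: [-0.6, -1.6, -0.5]
grip_width: 0.0591
gripper_force: 0.5
```

Emit:
move_arm(
  plan=[
    [0,0,0,0,0.1,0,0.385],
    [0,0,0,0,0.2,0,0.385],
    [0,0,0,0,0.2,0,0.385],
  ],
)

```text
time_s: 12.8
position: [0.5595, 0.0007, 0.1617]
tool_rot: [[-0.998, -0.07, 0.0], [-0.07, 0.998, -0.0], [0.0, -0.0, -1.0]]
ft_force: [0.7, -2.0, -0.6]
grip_width: 0.0594
gripper_force: 0.7
```

Emit:
move_arm(
  plan=[
    [0,0,0,0,0.1,0,0.385],
    [0,0,0,0,0.2,0,0.385],
    [0,0,0,0,0.2,0,0.385],
  ],
)

```text
time_s: 13.1
position: [0.5594, 0.0025, 0.1617]
tool_rot: [[-0.998, -0.071, 0.0], [-0.071, 0.998, -0.0], [0.0, -0.0, -1.0]]
ft_force: [-0.8, -3.0, -1.5]
grip_width: 0.0591
gripper_force: 1.3
```

Emit:
move_arm(
  plan=[
    [0,0,0,0,0.1,0,0.385],
    [0,0,0,0,0.15,0,0.385],
    [0,0,0,0,0.15,0,0.385],
  ],
)

```text
time_s: 13.4
position: [0.5593, 0.0031, 0.1618]
tool_rot: [[-0.998, -0.07, 0.0], [-0.07, 0.998, -0.002], [0.0, -0.002, -1.0]]
ft_force: [-0.6, -8.1, -1.4]
grip_width: 0.0594
gripper_force: 3.3
```

Emit:
move_arm(
  plan=[
    [0,0,0,0,0.1,0,0.385],
    [0,0,0,0,0.15,0,0.385],
    [0,0,0,0,0.15,0,0.385],
  ],
)

```text
time_s: 13.7
position: [0.5593, 0.0037, 0.1618]
tool_rot: [[-0.998, -0.07, 0.0], [-0.07, 0.998, -0.004], [0.0, -0.004, -1.0]]
ft_force: [0.8, -13.2, -1.7]
grip_width: 0.0591
gripper_force: 5.4
```

The stop was reached after about 38 mm of slide and the force rose to 13 N. Next I'll straddle the flange so I can push back from its outer side.

Emit:
move_arm(
  plan=[
    [0,0,0,0,-0.4,0,0.385],
    [0,0,0,0,-0.4,-1.5,0.385],
    [0,0,0,0,-0.4,-3,0.385],
    [0,0,0,0,1,-3.5,0.385],
    [0,0,0,0,3,-3.5,0.385],
  ],
)

```text
time_s: 14.2
position: [0.5571, 0.0364, 0.1974]
tool_rot: [[-0.998, -0.069, 0.001], [-0.069, 0.998, 0.001], [-0.001, 0.001, -1.0]]
ft_force: [1.1, 1.1, -0.5]
grip_width: 0.059
gripper_force: 0.0
```

```bash
python3 -c "
from h import *
P=env.get_image('top');S=env.get_image('side')
cv2.imwrite('pics/d.png',cv2.resize(S['color'][150:230,240:320,::-1],(600,600)))
print(env.observe()['position'],env.observe()['ft_force'])
"
```

```text
[0.55642878 0.03829561 0.19660205] [-0.39278907 -0.16829332  0.60289257]
```

View pics/d.png

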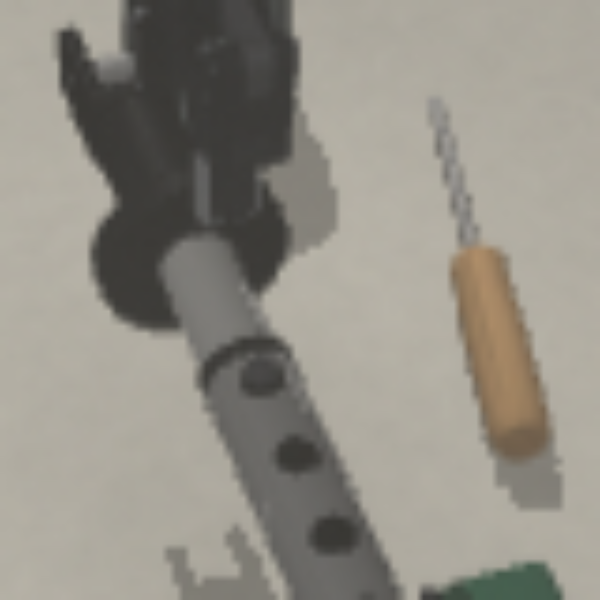

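The button shows filled in the next hole at (262,377), while the start hole (297,455) is dark. Now I'll straddle the flange and push back.

Emit:
move_arm(
  plan=[
    [0,0,0,0,1.3,0,0.385],
    [0,0,0,0,1.3,1.2,0.385],
    [0,0,0,0,1.3,2.4,0.385],
    [0,0,0,0,1.3,3.4,0.385],
    [0,0,0,0,1.3,3.4,0.385],
  ],
)

```text
time_s: 14.8
position: [0.5553, 0.0482, 0.1606]
tool_rot: [[-0.998, -0.07, -0.004], [-0.07, 0.998, 0.0], [0.004, 0.001, -1.0]]
ft_force: [0.4, -0.5, 0.6]
grip_width: 0.0594
gripper_force: 0.0
```

Emit:
move_arm(
  plan=[
    [0,0,0,0,-0.5,0,0.385],
    [0,0,0,0,-1,0,0.385],
    [0,0,0,0,-1.4,0,0.385],
    [0,0,0,0,-1.6,0,0.385],
    [0,0,0,0,-1.6,0,0.385],
  ],
)

```text
time_s: 15.3
position: [0.5573, 0.0321, 0.163]
tool_rot: [[-0.998, -0.07, 0.0], [-0.07, 0.998, -0.0], [-0.0, -0.0, -1.0]]
ft_force: [-0.1, -0.4, -0.3]
grip_width: 0.0591
gripper_force: 0.0
```

Emit:
move_arm(
  plan=[
    [0,0,0,0,-0.1,0,0.385],
    [0,0,0,0,-0.2,0,0.385],
    [0,0,0,0,-0.3,0,0.385],
    [0,0,0,0,-0.4,0,0.385],
    [0,0,0,0,-0.4,0,0.385],
  ],
)

```text
time_s: 15.8
position: [0.5575, 0.0285, 0.1627]
tool_rot: [[-0.998, -0.07, -0.0], [-0.07, 0.998, 0.0], [0.0, 0.0, -1.0]]
ft_force: [-0.2, 0.2, -0.1]
grip_width: 0.0588
gripper_force: 0.1
```

Emit:
move_arm(
  plan=[
    [0,0,0,0,-0.1,0,0.385],
    [0,0,0,0,-0.2,0,0.385],
    [0,0,0,0,-0.2,0,0.385],
  ],
)

```text
time_s: 16.1
position: [0.5576, 0.0265, 0.1628]
tool_rot: [[-0.998, -0.07, -0.0], [-0.07, 0.998, 0.0], [0.0, 0.0, -1.0]]
ft_force: [0.1, 1.8, 0.8]
grip_width: 0.0588
gripper_force: 0.8
```

Emit:
move_arm(
  plan=[
    [0,0,0,0,-0.1,0,0.385],
    [0,0,0,0,-0.2,0,0.385],
    [0,0,0,0,-0.2,0,0.385],
  ],
)

```text
time_s: 16.4
position: [0.5578, 0.0244, 0.1628]
tool_rot: [[-0.998, -0.07, -0.0], [-0.07, 0.998, -0.0], [0.0, -0.0, -1.0]]
ft_force: [0.1, 1.2, -0.3]
grip_width: 0.059
gripper_force: 0.7
```

Emit:
move_arm(
  plan=[
    [0,0,0,0,-0.1,0,0.385],
    [0,0,0,0,-0.2,0,0.385],
    [0,0,0,0,-0.2,0,0.385],
  ],
)

```text
time_s: 16.7
position: [0.5578, 0.0235, 0.1627]
tool_rot: [[-0.997, -0.071, -0.0], [-0.071, 0.997, 0.002], [-0.0, 0.002, -1.0]]
ft_force: [0.4, 8.1, 1.0]
grip_width: 0.0591
gripper_force: 3.7
```

Emit:
move_arm(
  plan=[
    [0,0,0,0,-0.1,0,0.385],
    [0,0,0,0,-0.15,0,0.385],
    [0,0,0,0,-0.15,0,0.385],
  ],
)

```text
time_s: 17.0
position: [0.5579, 0.0231, 0.1627]
tool_rot: [[-0.997, -0.071, -0.0], [-0.071, 0.997, 0.004], [-0.0, 0.004, -1.0]]
ft_force: [1.0, 11.4, -0.3]
grip_width: 0.0591
gripper_force: 6.3
```

Emit:
move_arm(
  plan=[
    [0,0,0,0,0.4,0,0.385],
    [0,0,0,0,1.2,0,0.385],
    [0,0,0,0,1.2,-2,0.385],
    [0,0,0,0,1.2,-5,0.385],
    [0,0,0,0,1.2,-8,0.385],
  ],
)

```text
time_s: 17.5
position: [0.557, 0.0331, 0.2436]
tool_rot: [[-0.998, -0.07, -0.001], [-0.07, 0.998, -0.001], [0.001, -0.001, -1.0]]
ft_force: [0.8, 0.0, 0.3]
grip_width: 0.0589
gripper_force: 0.0
```

```bash
python3 -c "
from h import *
S=env.get_image('side')
cv2.imwrite('pics/e.png',cv2.resize(S['color'][150:230,240:320,::-1],(600,600)))
print(env.observe()['position'],env.observe()['ft_force'])
"
```

```text
[0.55861992 0.03284866 0.2489896 ] [-0.18642168 -0.50647562  4.54800406]
```

View pics/e.png

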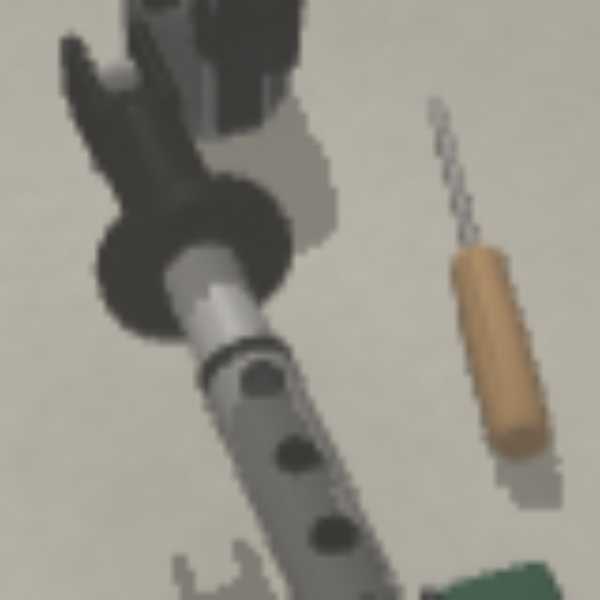

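The button stands in the next hole at (262,377), the flange has moved back slightly, and the gripper is clear. I'm handing the job in.

```bash
python3 -c "
from h import *
print(env.close_job())"
```

```text
the job is handed in; nothing more can be done
None
```

I slid the pole out by one hole and handed the job in; the simulator gave no verdict. The button stands out in the next hole, and the neck stopped firmly when drawn out (about 13 N) and when pushed back (about 11 N), with roughly 4 mm of play between.

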